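Latch the biscuit tub

ROBOT

A 7-joint arm with a two-finger parallel gripper is mounted at the origin on a cart in front of the work surface, level with it; the furniture and walls round the work are solid. World frame = base frame: x ahead of the robot, y to its left, z up, the work surface at z = 0. Lengths are in m, angles in rad, forces in N, time in s.
With the tool pointing down it reaches from about 0.4 to 0.85 m from the base axis. Payload 4.5 kg.
Tool frame: the origin (TCP) lies on the mounting face of the last link; the fingertips stand 166 mm ahead of it and the grasp point (between the pads) lies 147 mm ahead of it; y points along the fingers, z is the direction in which the jaws open and shut, and the axes are right-handed (so a half turn about y gives the same grasp; the last joint's range is limited). The gripper opens to 88 mm and grips with 3 to 60 N. Pads are 18 mm wide; open, the fingers measure 123 mm over their backs; the gripper's body (75 mm by 187 mm) begins 45 mm behind the grasp point.
Start: joints at [-1.228, 0.689, -0.195, 1.565, 0.157, 0.902, -0.215], TCP at [0.19, 0.595, 0.405] pointing down, gripper open.
Joint ranges: [-3.01, 3.01], [-0.46, 2.08], [-1.47, 1.51], [0.13, 2.56], [-1, 4.14], [0.04, 2.09], [-2.66, 2.66]. Speed limits (rad/s): [2.57, 2.57, 3.14, 3.14, 3.14, 3.14, 3.14].

INTERFACE

Orientations are given as a unit quaternion [x, y, z, w].
In Python, from plant import r gives the robot as it stands.
- The arm moves only by the tool arm_command, never from a script. Its argument "deltas" is a list of rows, each an object of numbers: "dx", "dy", "dz": the shift along the tool's x, y, z each as a share of 1000 mm, from -1 to 1; "wx", "wy", "wz": the turn, a rotation vector about the tool's x, y, z each as a share of 45 degrees, from -1 to 1. In form: [{"dx": .., "dy": .., "dz": .., "wx": .., "wy": .., "wz": ..}, ...]. A call has exactly 5 rows; each row is the pose to reach, as a shift and turn from the pose commanded when the call began, along the tool's axes at that moment; what a row does not reach only later rows make up. A row lasts 1/10 s, in which the tool goes at most 50 mm and 8.59 degrees, less where a joint would pass 70% of its speed; a pose out of reach is approached as far as the arm can. A call with a number of a shift or a turn outside -1 to 1 is refused whole. A call with a gripper value outside its range is refused whole. "claw" is the opening, from -1 (shut) to 1 (fully open), set as the call begins (left out, the last holds). The fingers move at their own pace and stop on an object; "grip_force" is the grip in N (left out, the last holds). Time passes only in rows, so rows that repeat a pose let the fingers close, or fill a call up. It gives the time, the measured TCP pose, the force and the opening at its end, in the units of the state.
- r.get_state(): the state, without advancing time (a new reading comes with each control period).
- r.snapshot(name): name is "side" or "top" or "wrist"; returns the picture (420x560x3 uint8, red, green, blue); there is no depth.
- r.get_calibration(name): a dict with "vertical_fov" (degrees; the focal length in pixels is half the picture's height over the tangent of half this angle, whatever the lens; pixels are square), "cx", "cy" (the principal point, pixels), "R" (3x3) and "t" (3): a world point X has camera coordinates R X + t. Camera axes: x right, y down, z forward; pixel columns grow to the right and rows downward; lengths in m; the calibration is good to about 2 mm. A picture is of the moment at which its call begins: read the wrist's pose just before it. get_calibration takes no time and is no camera call; for the wrist camera it gives the pose at the moment of the call.
- r.finish_job(): hands the job in, once; it reports no verdict.
The state is a dict: "clock": time; "q": joint angles; "qd": joint speeds; "joint_torque": joint torques, N m; "tool_pos": TCP position; "eef_rot": TCP orientation; "contact_force": force on the tool from outside, world axes, zero at the start; "moment": the same for the moment, N m; "opening": opening from 0.0 (shut) to 1.0 (fully open).
Only numpy, scipy, OpenCV 4.12 (cv2) and the standard library are available. Lean on these libraries where they do the work, as an engineer would, in place of code of your own. Each camera call takes 0.05 s, during which the arm holds its last target.

TASK

The sage-green biscuit tub's lid is standing proud on its seal. Flip the latch's wire loop over the hook on the lid while the red lever is still up, then press the red lever all the way down so that the lid is pulled tight, and leave it latched.

Things in the scene. Friction and masses are not known exactly. Their poses are not given: they have to be found in the camera images.
- loop_bar (a point): Middle of the cross bar (along y) of the steel wire loop: 5 mm wire, 55 mm wide, 90 mm from bar to its pins (x axis: pins to bar), which sit in the red lever 26 mm from its pivot. It starts leaning on a stop 20 to 35 degrees past upright towards the robot, bar 175 to 185 mm up, 50 mm above the lever's tip. Pushed the other way past upright it falls freely behind the hook.
- keeper_seat (a point): Where the bar rests once latched, behind the steel hook (26 mm wide, 8 mm high) on the lid's front; 123 mm up, 116 when the lid is tight. x points up the tub's slanting front, 35 degrees over level, its level part straight back; y as the tub's. The freed loop lands 7 to 20 mm to +x; the lever draws it in. Tub: sage green, clear lid, 266x160x141 mm, fixed.
- lever_tip (a point): Tip of the red latch lever, on its centre line: 75 mm from pivot to tip, 28 mm wide, 5 mm thick, a 34 mm wide, 10 mm thick roll at the tip. x points from tip to pivot, y along the pivot. It starts pointing up towards the robot (tip about 130 mm above the table, pivot 84) and ends pointing down (tip 37). A downward push of under 8 N closes it.
- lever (a joint): Angle of the red lever: 0 is fully up (40 degrees above level), growing as it is pressed down; 1.38 is fully down (39 degrees below level), past dead centre, where it stays. It starts between 0 and 0.15 and friction holds it where it is left.

How it is judged:
On the way:
1. the loop's bar lies behind the hook while the lever is still up (x of loop_bar in the frame of keeper_seat between -0.003 and 0.024 m and z of loop_bar in the frame of keeper_seat between -0.006 and 0.008 m and value of joint lever below 0.6 rad), for 0.2 s.
At the end, for the whole second after the job is handed in: The red lever is down past dead centre (above 1.25 rad), at rest and released; the loop's bar lies within 6 mm of its seat behind the hook; and the lid is pulled tight, the seat less than 3 mm above its fully shut height of 115.7 mm (value of joint lever above 1.25 rad and distance between loop_bar and keeper_seat below 0.006 m and height (world z) of keeper_seat below 0.1187 m and velocity of joint lever between -0.05 and 0.05 rad/s); the robot touches nothing.
It also fails if it takes over 35 s, if anything falls off the work surface, if the arm or the gripper's body presses on something with over 40 N, if the wrist force passes 120 N, or if a joint passes its speed limit or range.

## Working session

There is one attempt and no reset: what is moved stays moved. The work goes in short steps, Python scripts to look and compute and a tool call to move; the robot and the scene stay as the last step left them, time stands still between calls to the robot, and variables do not carry over. Pictures are saved under pics/ and viewed, and the job is handed in when it is done.

Besides the shell and the picture viewer there is one more tool, called in YAML: its name, and indented under it one key for each argument. arm_command: Moves the arm, as the interface text tells. Shift numbers are shares of 1000 mm and turn numbers shares of 45 degrees, none past 1 either way. Its arguments: {"type":"object","properties":{"deltas":{"type":"array","items":{"type":"object","properties":{"dx":{"type":"number","minimum":-1,"maximum":1},"dy":{"type":"number","minimum":-1,"maximum":1},"dz":{"type":"number","minimum":-1,"maximum":1},"wx":{"type":"number","minimum":-1,"maximum":1},"wy":{"type":"number","minimum":-1,"maximum":1},"wz":{"type":"number","minimum":-1,"maximum":1}}}},"claw":{"type":"number"},"grip_force":{"type":"number"}},"required":["deltas"]}

```bash
mkdir -p pics; ls
python3 - <<'E'
from plant import r
import cv2
s=r.get_state()
print(s)
for n in ["side","top","wrist"]:
    c=r.get_calibration(n); print(n,c)
    cv2.imwrite(f"pics/{n}0.png",r.snapshot(n)[:,:,::-1])
E
```

```text
pics
{'clock': 0.0, 'q': array([-1.22819616,  0.68999708, -0.19450863,  1.5663116 ,  0.15727797,
        0.90250496, -0.21510754]), 'qd': array([ 0.00044706, -0.00105682,  0.00208101, -0.00157855, -0.00162426,
        0.00054803,  0.00062983]), 'joint_torque': array([ 2.84855460e-04, -5.27555251e+01, -1.26682207e+00, -1.53427684e+01,
       -5.26627398e-02,  6.42280225e-03,  1.57925165e-04]), 'tool_pos': array([0.1898767 , 0.59512535, 0.40391008]), 'eef_rot': array([ 0.69934288, -0.10878312,  0.10866646, -0.69805255]), 'contact_force': array([-0.35903499,  0.14178253,  0.07386623]), 'moment': array([ 0.02836462,  0.04796406, -0.02745717]), 'opening': 1.0033026755529704}
side {'vertical_fov': 54.440005451034715, 'cx': 279.56300706003657, 'cy': 210.40242167560137, 'R': array([[ 0.99874237,  0.05011936,  0.00131134],
       [ 0.03340314, -0.64567334, -0.7628828 ],
       [-0.03738851,  0.76196718, -0.64653547]]), 't': array([-0.57625267,  0.19344508,  0.92043884])}
top {'vertical_fov': 44.069119771137665, 'cx': 272.2554575023566, 'cy': 211.57267373547876, 'R': array([[ 0.01850665, -0.99966018, -0.0183582 ],
       [-0.99390572, -0.01639826, -0.109007  ],
       [ 0.10866891,  0.02026367, -0.99387145]]), 't': array([0.10114284, 0.59356301, 0.95430206])}
wrist {'vertical_fov': 69.21216430801813, 'cx': 279.7062558140652, 'cy': 212.52408867225867, 'R': array([[ 0.30444471,  0.95252928, -0.00117948],
       [ 0.9149383 , -0.2920851 ,  0.27852144],
       [ 0.26495532, -0.08587353, -0.96042929]]), 't': array([-0.622349  , -0.03973572,  0.38816259])}
```

View pics/side0.png

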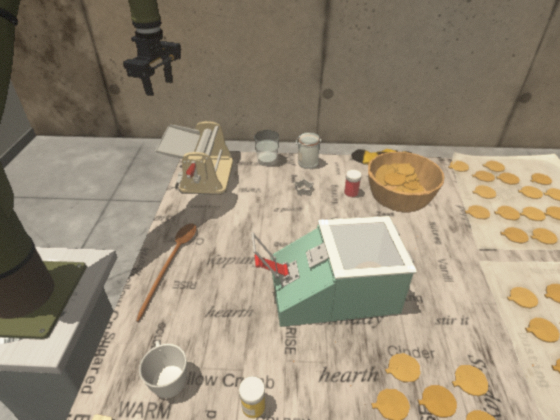

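View pics/top0.png

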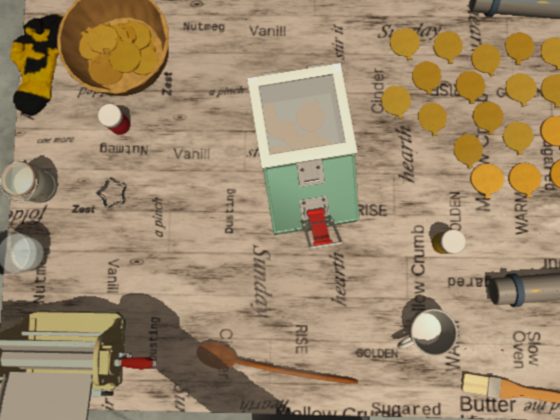

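View pics/wrist0.png

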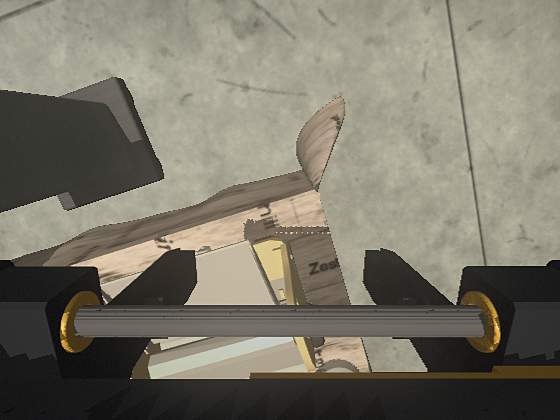

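Run:
```python
import cv2
a=cv2.imread("pics/side0.png")[205:325,225:425]; cv2.imwrite("pics/sidec.png",cv2.resize(a,None,fx=4,fy=4,interpolation=2))
a=cv2.imread("pics/top0.png")[140:260,240:380]; cv2.imwrite("pics/topc.png",cv2.resize(a,None,fx=5,fy=5,interpolation=2))
```

```text
(no output)
```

View pics/sidec.png

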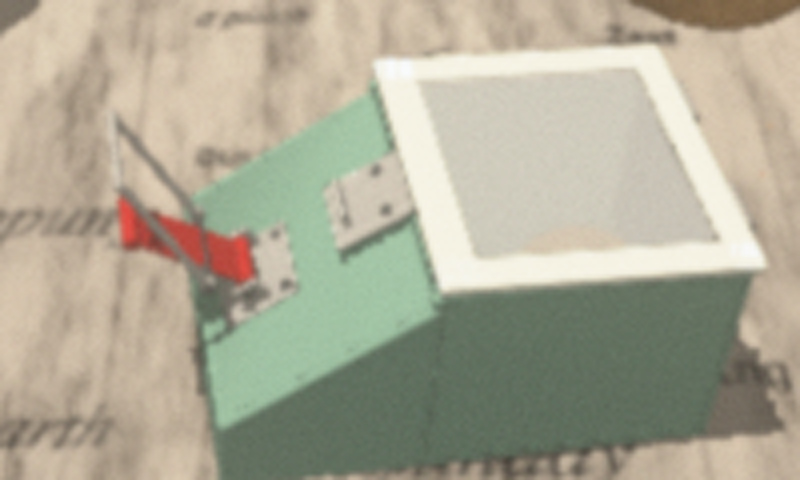

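View pics/topc.png

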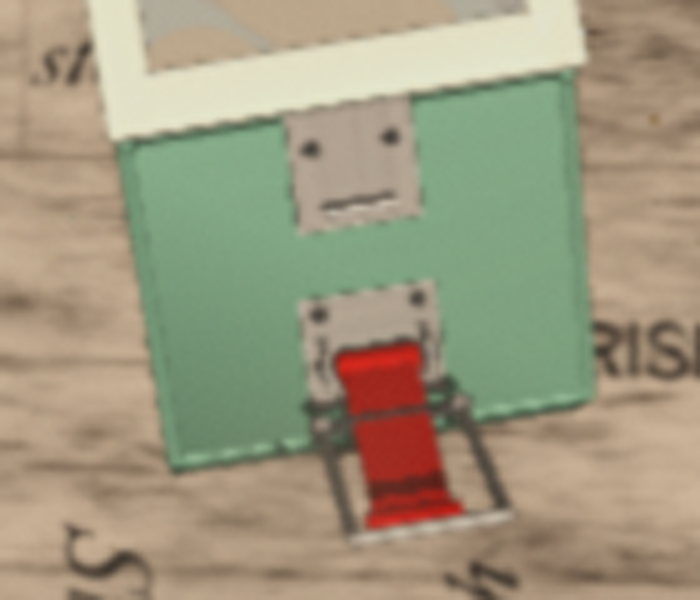

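```bash
cat > h.py <<'E'
import numpy as np
from plant import r
def ray(n,p,c=None):
    c=c or r.get_calibration(n); f=210/np.tan(np.radians(c["vertical_fov"])/2)
    d=np.array([(p[0]-c["cx"])/f,(p[1]-c["cy"])/f,1.]); R=np.array(c["R"])
    o=-R.T@np.array(c["t"]); d=R.T@d; return o,d/np.linalg.norm(d)
def plane(n,p,z,c=None):
    o,d=ray(n,p,c); return o+d*(z-o[2])/d[2]
def tri(ps):
    A=np.zeros((3,3));b=np.zeros(3);L=[]
    for n,p in ps:
        o,d=ray(n,p); M=np.eye(3)-np.outer(d,d);A+=M;b+=M@o;L.append((M,o))
    x=np.linalg.solve(A,b); return x.round(4),[round(float(np.linalg.norm(M@(x-o))),4) for M,o in L]
def proj(n,X):
    c=r.get_calibration(n); f=210/np.tan(np.radians(c["vertical_fov"])/2)
    v=np.array(c["R"])@X+c["t"]; return v[:2]/v[2]*f+[c["cx"],c["cy"]]
E
python3 - <<'E'
from h import *
S=lambda u,v:("side",(225+u/4-.4,205+v/4-.4))
T=lambda u,v:("top",(240+u/5-.4,140+v/5-.4))
print("barL",tri([S(117,117),T(352,538)]))
print("barR",tri([S(122,190),T(510,515)]))
print("tipL",tri([S(123,200),T(368,522)]))
print("tipR",tri([S(127,245),T(462,508)]))
print("hookL",tri([S(347,192),T(322,205)]))
print("hookR",tri([S(352,218),T(397,195)]))
print("lid front L",plane("top",T(115,135)[1],.141),"R",plane("top",T(585,65)[1],.141))
print("base front L",plane("top",T(175,470)[1],.05),"R",plane("top",T(595,402)[1],.05))
E
```

```text
barL (array([0.5209, 0.0468, 0.1745]), [0.0015, 0.0015])
barR (array([ 0.5288, -0.0041,  0.175 ]), [0.0011, 0.0011])
tipL (array([0.5258, 0.0382, 0.1238]), [0.0013, 0.0013])
tipR (array([0.531 , 0.0062, 0.125 ]), [0.0014, 0.0014])
hookL (array([0.6396, 0.0554, 0.1174]), [0.0017, 0.0017])
hookR (array([0.6419, 0.0297, 0.1252]), [0.0013, 0.0013])
lid front L [0.65709052 0.1272855  0.141     ] R [ 0.68380824 -0.03311908  0.141     ]
base front L [0.54869191 0.10604874 0.05      ] R [ 0.57675209 -0.04991542  0.05      ]
```

```bash
cat >> h.py <<'E'
from scipy.spatial.transform import Rotation as Ro
F=np.array([.986,.165,0]);F/=np.linalg.norm(F);Lt=np.array([-F[1],F[0],0]);Z=np.array([0,0,1.])
def target_R(tilt=0,flip=1):
    # y tool = down + forward*sin(tilt); z = flip*lateral
    y=-Z*np.cos(tilt)+F*np.sin(tilt); z=flip*Lt; return Ro.from_matrix(np.c_[np.cross(y,z),y,z])
def plan(pos,R,s=None):
    s=s or r.get_state(); R0=Ro.from_quat(s["eef_rot"])
    d=R0.inv().apply(np.array(pos)-s["tool_pos"]); w=(R0.inv()*R).as_rotvec(degrees=True)
    print("d(share)",d.round(4),"w(share of45)",(w/45).round(3),"|d|",np.linalg.norm(d).round(3),"|w|",np.linalg.norm(w).round(1))
E
python3 - <<'E'
from h import *
s=r.get_state();print(Ro.from_quat(s["eef_rot"]).as_matrix().round(3))
for fl in(1,-1): plan(s["tool_pos"]+[0.1,-.15,.1],target_R(0,fl))
E
```

```text
[[ 0.953 -0.     0.304]
 [-0.304 -0.001  0.953]
 [ 0.    -1.    -0.001]]
d(share) [ 0.1409 -0.0998 -0.1127] w(share of45) [ 0.002 -0.604 -0.   ] |d| 0.206 |w| 27.2
d(share) [ 0.1409 -0.0998 -0.1127] w(share of45) [0.000e+00 3.396e+00 2.000e-03] |d| 0.206 |w| 152.8
```

arm_command:
  deltas:
    - {"dy": -0.05,"wy": -0.12}
    - {"dy": -0.1,"wy": -0.24}
    - {"dx": 0.04,"dy": -0.1,"dz": -0.03,"wy": -0.36}
    - {"dx": 0.08,"dy": -0.1,"dz": -0.06,"wy": -0.48}
    - {"dx": 0.12,"dy": -0.1,"dz": -0.09,"wy": -0.604}
  claw: -1

```text
invalid input at $.deltas[0]: expected keys dx, dy, dz, wx, wy, wz
```

Run:
```python
from h import *
s=r.get_state();print(s["clock"],s["tool_pos"],s["opening"],Ro.from_quat(s["eef_rot"]).as_matrix().round(3))
m=np.array([.525,.0215,0])
plan(m-.075*F+[0,0,.5],target_R(0))
```

```text
0.15 [0.18990893 0.59519135 0.40411181] 0.9972043548164377 [[ 0.953 -0.     0.304]
 [-0.304 -0.001  0.953]
 [ 0.    -1.    -0.001]]
d(share) [ 0.4269 -0.0952 -0.4791] w(share of45) [ 0.002 -0.604 -0.   ] |d| 0.649 |w| 27.2
```

arm_command:
  deltas:
    - {"dx": 0,"dy": -0.05,"dz": 0,"wx": 0,"wy": -0.12,"wz": 0}
    - {"dx": 0,"dy": -0.1,"dz": 0,"wx": 0,"wy": -0.24,"wz": 0}
    - {"dx": 0.03,"dy": -0.1,"dz": -0.035,"wx": 0,"wy": -0.36,"wz": 0}
    - {"dx": 0.06,"dy": -0.1,"dz": -0.07,"wx": 0,"wy": -0.48,"wz": 0}
    - {"dx": 0.09,"dy": -0.1,"dz": -0.1,"wx": 0,"wy": -0.604,"wz": 0}
  claw: -1

```text
clock: 0.65
tool_pos: [0.2455, 0.471, 0.5048]
eef_rot: [0.705, 0.06, -0.06, -0.704]
contact_force: [1.1, 1.2, 0.8]
opening: 0.572
```

Run:
```python
from h import *
s=r.get_state();print(s["clock"],s["tool_pos"],s["opening"],s["q"].round(2))
m=np.array([.525,.0215,0])
plan(m-.075*F+[0,0,.5],target_R(0))
```

```text
0.65 [0.24550674 0.47097096 0.50480491] 0.5718018100259322 [-0.95  0.46 -0.36  1.7   0.19  1.01  0.37]
d(share) [ 0.1243  0.0051 -0.49  ] w(share of45) [0.001 0.006 0.001] |d| 0.506 |w| 0.3
```

arm_command:
  deltas:
    - {"dx": 0.012,"dy": 0,"dz": -0.045,"wx": 0,"wy": 0,"wz": 0}
    - {"dx": 0.024,"dy": 0,"dz": -0.09,"wx": 0,"wy": 0,"wz": 0}
    - {"dx": 0.036,"dy": 0,"dz": -0.135,"wx": 0,"wy": 0,"wz": 0}
    - {"dx": 0.048,"dy": 0,"dz": -0.18,"wx": 0,"wy": 0,"wz": 0}
    - {"dx": 0.06,"dy": 0,"dz": -0.225,"wx": 0,"wy": 0,"wz": 0}

```text
clock: 1.15
tool_pos: [0.3419, 0.2589, 0.5047]
eef_rot: [0.705, 0.059, -0.058, -0.705]
contact_force: [0.7, -0.2, 0.6]
opening: 0.115
```

arm_command:
  deltas:
    - {"dx": 0.012,"dy": 0,"dz": -0.045,"wx": 0,"wy": 0,"wz": 0}
    - {"dx": 0.024,"dy": 0,"dz": -0.09,"wx": 0,"wy": 0,"wz": 0}
    - {"dx": 0.036,"dy": 0,"dz": -0.135,"wx": 0,"wy": 0,"wz": 0}
    - {"dx": 0.048,"dy": 0,"dz": -0.18,"wx": 0,"wy": 0,"wz": 0}
    - {"dx": 0.06,"dy": 0,"dz": -0.225,"wx": 0,"wy": 0,"wz": 0}

```text
clock: 1.65
tool_pos: [0.4381, 0.0469, 0.5048]
eef_rot: [-0.705, -0.059, 0.058, 0.705]
contact_force: [1.2, 0.6, 0.9]
opening: 0.005
```

Run:
```python
from h import *
import cv2
s=r.get_state();print(s["clock"],s["tool_pos"],s["opening"],s["q"].round(2))
m=np.array([.525,.0215,0])
plan(m-.045*F+[0,0,.324],target_R(0))
cv2.imwrite("pics/side1.png",r.snapshot("side")[:,:,::-1])
cv2.imwrite("pics/wrist1.png",r.snapshot("wrist")[:,:,::-1])
```

```text
1.65 [0.4381076  0.04688073 0.50476635] 0.005187930762144274 [-0.02  0.32 -0.27  1.94  0.1   0.9   1.4 ]
d(share) [ 0.0365  0.1808 -0.0394] w(share of45) [-0. -0.  0.] |d| 0.189 |w| 0.0
```

View pics/side1.png

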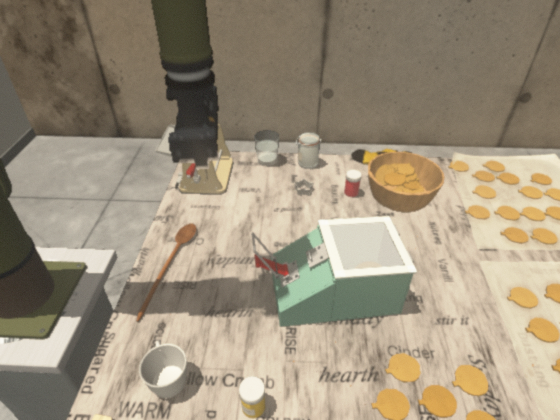

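View pics/wrist1.png

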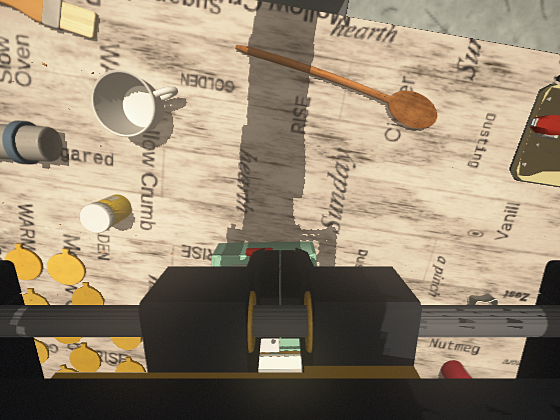

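arm_command:
  deltas:
    - {"dx": 0.01,"dy": 0.03,"dz": -0.039,"wx": 0,"wy": 0,"wz": 0}
    - {"dx": 0.02,"dy": 0.07,"dz": -0.039,"wx": 0,"wy": 0,"wz": 0}
    - {"dx": 0.03,"dy": 0.11,"dz": -0.039,"wx": 0,"wy": 0,"wz": 0}
    - {"dx": 0.036,"dy": 0.15,"dz": -0.039,"wx": 0,"wy": 0,"wz": 0}
    - {"dx": 0.036,"dy": 0.18,"dz": -0.039,"wx": 0,"wy": 0,"wz": 0}

```text
clock: 2.25
tool_pos: [0.4799, 0.0171, 0.3226]
eef_rot: [-0.704, -0.058, 0.059, 0.705]
contact_force: [0.1, -0.6, 0.2]
opening: 0.008
```

Run:
```python
from h import *
import cv2
s=r.get_state();print(s["clock"],s["tool_pos"],s["opening"],s["contact_force"])
for n in("side","top"):
  a=r.snapshot(n)[:,:,::-1]
  a=a[170:320,200:400] if n=="side" else a[120:270,230:430]
  cv2.imwrite(f"pics/{n}2.png",cv2.resize(a,None,fx=4,fy=4,interpolation=2))
```

```text
2.25 [0.47993094 0.01707072 0.32255997] 0.00814869605102431 [ 0.10121223 -0.55566314  0.2155168 ]
```

View pics/side2.png

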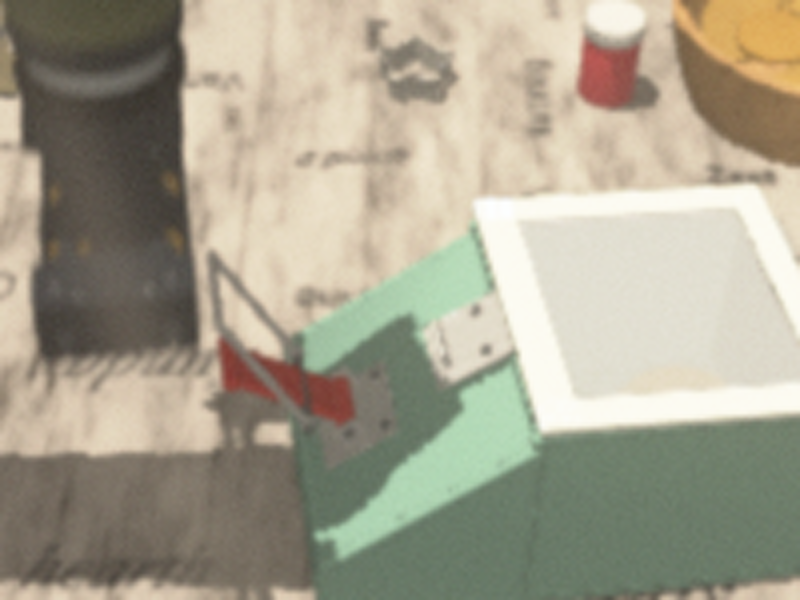

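View pics/top2.png

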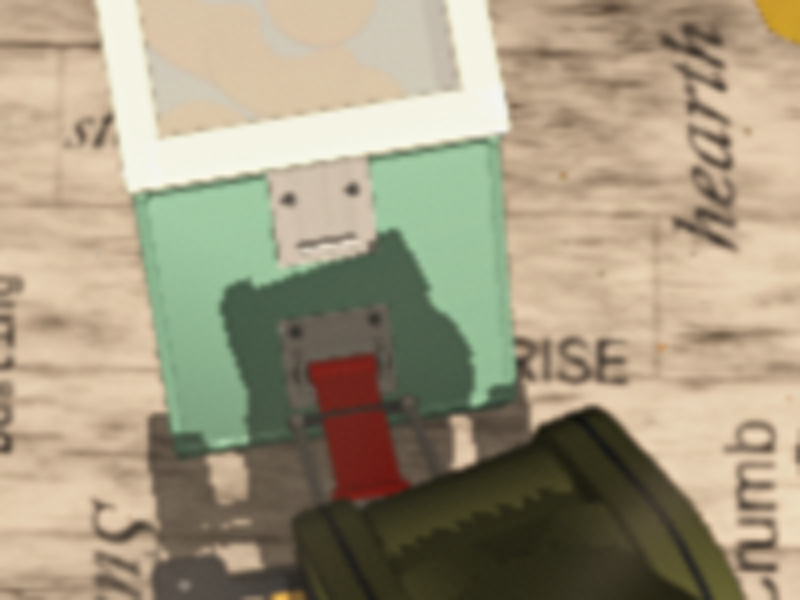

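Run:
```python
from h import *
s=r.get_state();R=Ro.from_quat(s["eef_rot"])
for d in (.166,.1):print(((proj("side",s["tool_pos"]+R.apply([0,d,0]))-[200,170])*4))
```

```text
[120.42393532 321.56309085]
[110.77984071 223.91516618]
```

arm_command:
  deltas:
    - {"dx": 0.012,"dy": 0,"dz": 0.002,"wx": 0,"wy": 0,"wz": 0}
    - {"dx": 0.024,"dy": 0,"dz": 0.002,"wx": 0,"wy": 0,"wz": 0}
    - {"dx": 0.036,"dy": 0,"dz": 0.002,"wx": 0,"wy": 0,"wz": 0}
    - {"dx": 0.048,"dy": 0,"dz": 0.002,"wx": 0,"wy": 0,"wz": 0}
    - {"dx": 0.06,"dy": 0,"dz": 0.002,"wx": 0,"wy": 0,"wz": 0}

```text
clock: 2.85
tool_pos: [0.5392, 0.0287, 0.3267]
eef_rot: [-0.705, -0.059, 0.058, 0.705]
contact_force: [0.1, -0.2, -0.0]
opening: 0.003
```

Run:
```python
from h import *
import cv2
s=r.get_state();print(s["clock"],s["tool_pos"],s["opening"],s["contact_force"])
for n in("side",):
  a=r.snapshot(n)[:,:,::-1]
  a=a[170:320,200:400] if n=="side" else a[120:270,230:430]
  cv2.imwrite(f"pics/{n}3.png",cv2.resize(a,None,fx=4,fy=4,interpolation=2))
```

```text
2.85 [0.53917573 0.0287034  0.3266762 ] 0.0026865457380826144 [ 0.06620059 -0.24579959 -0.03427647]
```

View pics/side3.png

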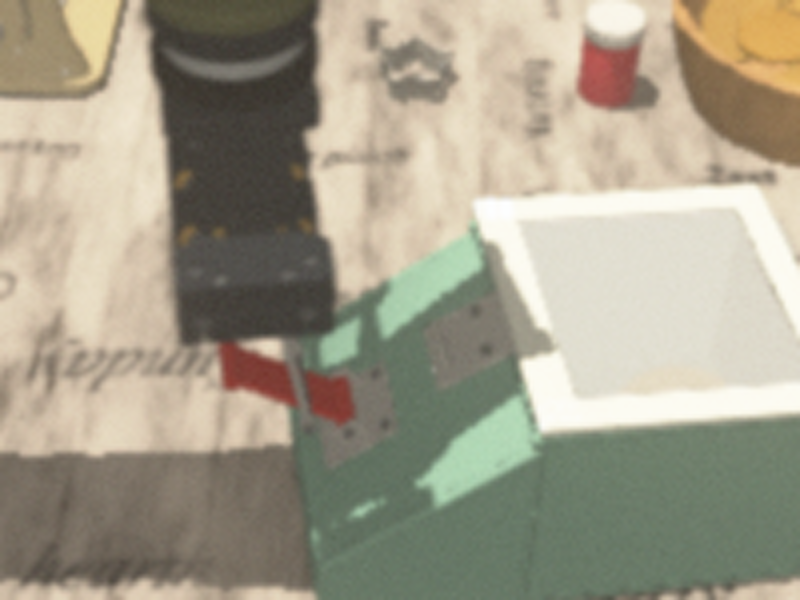

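arm_command:
  deltas:
    - {"dx": 0.012,"dy": 0,"dz": 0,"wx": 0,"wy": 0,"wz": 0}
    - {"dx": 0.024,"dy": 0,"dz": 0,"wx": 0,"wy": 0,"wz": 0}
    - {"dx": 0.036,"dy": 0,"dz": 0,"wx": 0,"wy": 0,"wz": 0}
    - {"dx": 0.046,"dy": 0,"dz": 0,"wx": 0,"wy": 0,"wz": 0}
    - {"dx": 0.056,"dy": 0,"dz": 0,"wx": 0,"wy": 0,"wz": 0}

```text
clock: 3.4
tool_pos: [0.594, 0.0378, 0.3264]
eef_rot: [-0.705, -0.059, 0.058, 0.705]
contact_force: [0.3, -0.5, 0.5]
opening: 0.005
```

Run:
```python
from h import *
import cv2
s=r.get_state();print(s["clock"],s["tool_pos"],s["opening"],s["contact_force"])
for n in("side",):
  a=r.snapshot(n)[:,:,::-1]
  a=a[170:320,200:400] if n=="side" else a[120:270,230:430]
  cv2.imwrite(f"pics/{n}4.png",cv2.resize(a,None,fx=4,fy=4,interpolation=2))
```

```text
3.4 [0.59400545 0.037769   0.32638856] 0.005012871643125921 [ 0.26760777 -0.46718822  0.50042642]
```

View pics/side4.png

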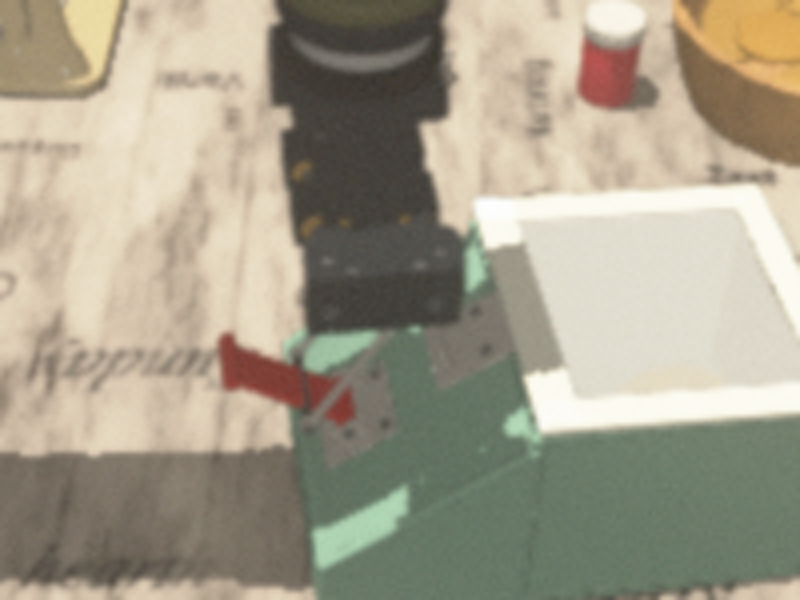

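arm_command:
  deltas:
    - {"dx": 0.006,"dy": 0,"dz": 0,"wx": 0,"wy": 0,"wz": 0}
    - {"dx": -0.02,"dy": 0,"dz": 0,"wx": 0,"wy": 0,"wz": 0}
    - {"dx": -0.06,"dy": 0,"dz": 0,"wx": 0,"wy": 0,"wz": 0}
    - {"dx": -0.1,"dy": 0,"dz": 0,"wx": 0,"wy": 0,"wz": 0}
    - {"dx": -0.12,"dy": 0,"dz": 0,"wx": 0,"wy": 0,"wz": 0}

```text
clock: 3.95
tool_pos: [0.4717, 0.0168, 0.3253]
eef_rot: [0.705, 0.057, -0.06, -0.704]
contact_force: [-0.4, 0.6, -0.7]
opening: 0.003
```

Run:
```python
from h import *
import cv2
s=r.get_state();print(s["clock"],s["tool_pos"],s["opening"],s["contact_force"])
for n in("side","top"):
  a=r.snapshot(n)[:,:,::-1]
  a=a[170:320,200:400] if n=="side" else a[120:270,230:430]
  cv2.imwrite(f"pics/{n}5.png",cv2.resize(a,None,fx=4,fy=4,interpolation=2))
```

```text
3.95 [0.47166998 0.01678505 0.32533503] 0.002883123021772408 [-0.35230711  0.58532623 -0.69046349]
```

View pics/side5.png

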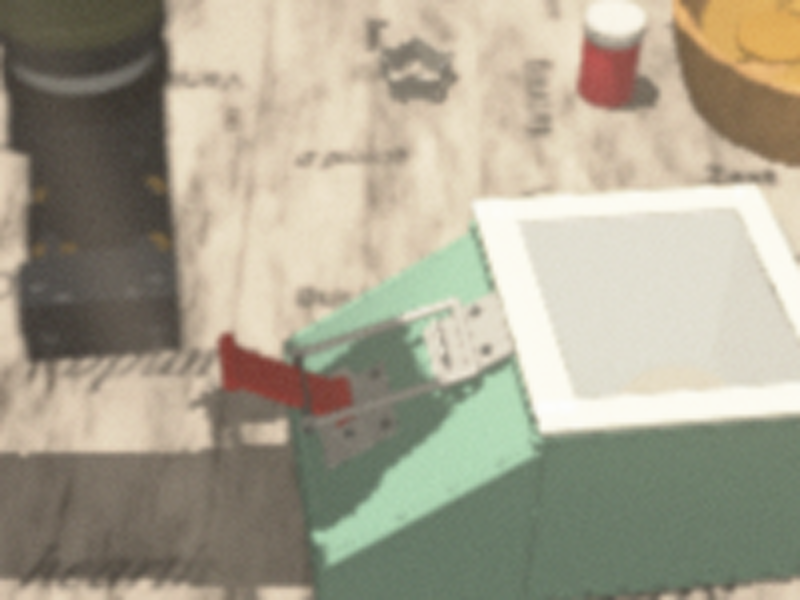

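View pics/top5.png

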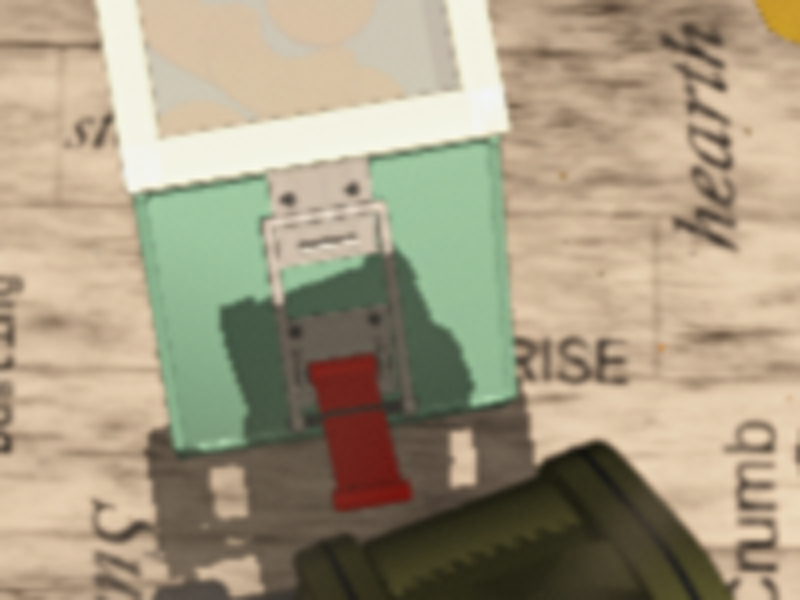

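Run:
```python
from h import *
S=lambda u,v:("side",(200+u/4-.4,170+v/4-.4))
T=lambda u,v:("top",(230+u/4-.4,120+v/4-.4))
t=tri([S(231,360),T(371,494)]);print("tip",t)
b=tri([S(459,303),T(265,217)]);print("barL",b)
b2=tri([S(462,376),T(385,205)]);print("barR",b2)
P=np.array([.5284,.022,0])  # tip xy estimate
for p in (t[0],):
  x=np.array([p[0],p[1],0]); 
  plan(x-.012*F+[0,0,.15+.166],target_R(0)); plan(x-.012*F+[0,0,.15]-.166*(-Z*np.cos(.35)+F*np.sin(.35)),target_R(.35))
```

```text
tip (array([0.5294, 0.023 , 0.1249]), [0.0006, 0.0006])
barL (array([0.6478, 0.0698, 0.1255]), [0.0004, 0.0004])
barR (array([0.6511, 0.0177, 0.1264]), [0.003, 0.003])
d(share) [ 0.0453  0.0092 -0.0034] w(share of45) [ 0.001 -0.    -0.005] |d| 0.046 |w| 0.2
d(share) [-0.0116  0.0195 -0.0034] w(share of45) [ 0.001 -0.    -0.451] |d| 0.023 |w| 20.3
```

```bash
cat > press.py <<'E'
from h import *
import sys
T0=np.array([.5292,.0227]); A=np.radians(36)
f0=T0+.061*F[:2]
def pose(a,t):
    a,t=np.radians(a),np.radians(t)
    c=np.array([-.075*np.cos(a)-.005*np.sin(t)-.003, .084+.075*np.sin(a)+.005*np.cos(t)])
    C=np.r_[f0,0]+F*c[0]+Z*c[1]; y=-Z*np.cos(t)+F*np.sin(t)
    return C-.166*y, target_R(t)
s=r.get_state();print(s["clock"],s["tool_pos"],s["contact_force"].round(1))
for x in sys.argv[1:]:
    a,t=map(float,x.split(",")); plan(*pose(a,t),s)
E
python3 press.py 65,0 50,0
```

```text
4.05 [0.4723595  0.01690471 0.32540103] [ 0.1  0.2 -0.1]
d(share) [ 0.0833  0.0021 -0.0036] w(share of45) [ 0.001 -0.    -0.005] |d| 0.083 |w| 0.2
d(share) [ 0.0669  0.0127 -0.0036] w(share of45) [ 0.001 -0.    -0.005] |d| 0.068 |w| 0.2
```

arm_command:
  deltas:
    - {"dx": 0.02,"dy": 0,"dz": -0.0035,"wx": 0,"wy": 0,"wz": 0}
    - {"dx": 0.04,"dy": 0,"dz": -0.0035,"wx": 0,"wy": 0,"wz": 0}
    - {"dx": 0.055,"dy": 0.003,"dz": -0.0035,"wx": 0,"wy": 0,"wz": 0}
    - {"dx": 0.055,"dy": 0.006,"dz": -0.0035,"wx": 0,"wy": 0,"wz": 0}
    - {"dx": 0.055,"dy": 0.006,"dz": -0.0035,"wx": 0,"wy": 0,"wz": 0}

```text
clock: 4.55
tool_pos: [0.5303, 0.0233, 0.3184]
eef_rot: [-0.705, -0.058, 0.059, 0.705]
contact_force: [-0.2, 0.2, 0.6]
opening: 0.004
```

```bash
python3 press.py 46,0 40,0 32,2 24,4 16,6
```

```text
4.55 [0.5302848  0.02327938 0.31844398] [-0.2  0.2  0.6]
d(share) [ 0.0047  0.0095 -0.0004] w(share of45) [-0.    -0.    -0.001] |d| 0.011 |w| 0.0
d(share) [-0.0006  0.0152 -0.0004] w(share of45) [-0.    -0.    -0.001] |d| 0.015 |w| 0.0
d(share) [-0.0127  0.0238 -0.0004] w(share of45) [-0.    -0.    -0.045] |d| 0.027 |w| 2.0
d(share) [-0.0236  0.0334 -0.0004] w(share of45) [-0.   -0.   -0.09] |d| 0.041 |w| 4.0
d(share) [-0.0331  0.0437 -0.0004] w(share of45) [-0.    -0.    -0.134] |d| 0.055 |w| 6.0
```

arm_command:
  deltas:
    - {"dx": 0.003,"dy": 0.009,"dz": 0,"wx": 0,"wy": 0,"wz": 0}
    - {"dx": -0.001,"dy": 0.015,"dz": 0,"wx": 0,"wy": 0,"wz": 0}
    - {"dx": -0.0127,"dy": 0.024,"dz": 0,"wx": 0,"wy": 0,"wz": -0.045}
    - {"dx": -0.0235,"dy": 0.0335,"dz": 0,"wx": 0,"wy": 0,"wz": -0.09}
    - {"dx": -0.033,"dy": 0.0435,"dz": 0,"wx": 0,"wy": 0,"wz": -0.135}

```text
clock: 5.05
tool_pos: [0.4965, 0.0176, 0.2747]
eef_rot: [-0.7, -0.096, 0.021, 0.707]
contact_force: [-0.4, -0.5, 0.4]
opening: 0.0
```

```bash
python3 press.py 8,8 0,10 -8,12 -16,14 -24,16
python3 - <<'E'
from h import *
import cv2
for n in("side",):
  a=r.snapshot(n)[:,:,::-1]
  a=a[170:320,200:400] if n=="side" else a[120:270,230:430]
  cv2.imwrite(f"pics/{n}6.png",cv2.resize(a,None,fx=4,fy=4,interpolation=2))
E
```

```text
5.05 [0.49651562 0.01756936 0.27472996] [-0.4 -0.5  0.4]
d(share) [-0.0081  0.0102 -0.0003] w(share of45) [-0.001 -0.    -0.042] |d| 0.013 |w| 1.9
d(share) [-0.0159  0.0208 -0.0003] w(share of45) [-0.001 -0.    -0.087] |d| 0.026 |w| 3.9
d(share) [-0.0222  0.0317 -0.0004] w(share of45) [-0.001 -0.    -0.131] |d| 0.039 |w| 5.9
d(share) [-0.0271  0.0428 -0.0004] w(share of45) [-0.001 -0.    -0.176] |d| 0.051 |w| 7.9
d(share) [-0.0305  0.0539 -0.0004] w(share of45) [-0.001 -0.    -0.22 ] |d| 0.062 |w| 9.9
```

View pics/side6.png

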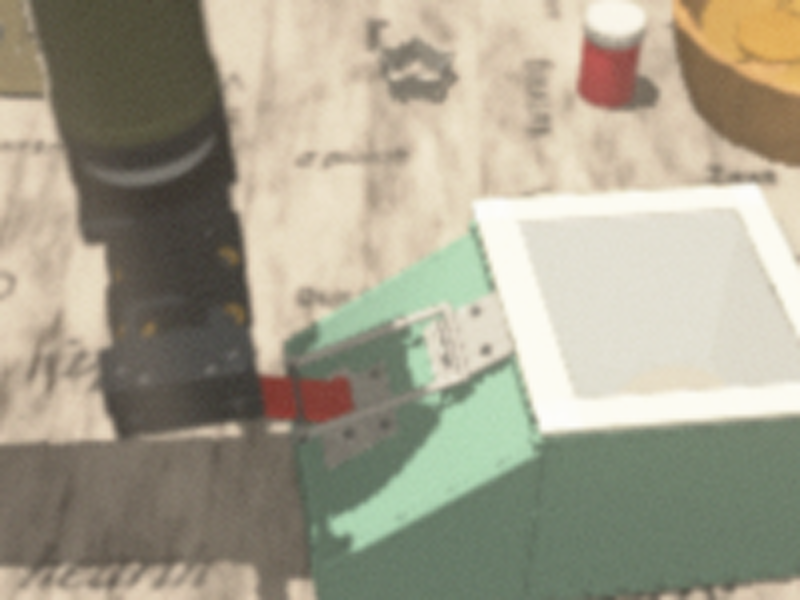

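arm_command:
  deltas:
    - {"dx": -0.008,"dy": 0.01,"dz": 0,"wx": 0,"wy": 0,"wz": -0.042}
    - {"dx": -0.016,"dy": 0.021,"dz": 0,"wx": 0,"wy": 0,"wz": -0.087}
    - {"dx": -0.022,"dy": 0.032,"dz": 0,"wx": 0,"wy": 0,"wz": -0.131}
    - {"dx": -0.027,"dy": 0.043,"dz": 0,"wx": 0,"wy": 0,"wz": -0.176}
    - {"dx": -0.0305,"dy": 0.054,"dz": 0,"wx": 0,"wy": 0,"wz": -0.22}

```text
clock: 5.6
tool_pos: [0.4667, 0.0092, 0.2379]
eef_rot: [0.71, 0.09, -0.034, -0.698]
contact_force: [-0.1, -1.1, 0.6]
opening: 0.002
```

```bash
python3 press.py -30,18 -35,19 -39,20 -42,20 -44,20
python3 - <<'E'
from h import *
import cv2
for n in("side","top"):
  a=r.snapshot(n)[:,:,::-1]
  a=a[170:320,200:400] if n=="side" else a[120:270,230:430]
  cv2.imwrite(f"pics/{n}7.png",cv2.resize(a,None,fx=4,fy=4,interpolation=2))
E
```

```text
5.6 [0.46668974 0.00915956 0.2378663 ] [-0.1 -1.1  0.6]
d(share) [0.0019 0.0289 0.0037] w(share of45) [ 0.026  0.019 -0.301] |d| 0.029 |w| 13.6
d(share) [0.0021 0.0354 0.0038] w(share of45) [ 0.026  0.019 -0.323] |d| 0.036 |w| 14.6
d(share) [0.002  0.0406 0.0039] w(share of45) [ 0.026  0.019 -0.346] |d| 0.041 |w| 15.6
d(share) [0.0043 0.0437 0.004 ] w(share of45) [ 0.026  0.019 -0.346] |d| 0.044 |w| 15.6
d(share) [0.006  0.0458 0.004 ] w(share of45) [ 0.026  0.019 -0.346] |d| 0.046 |w| 15.6
```

View pics/side7.png

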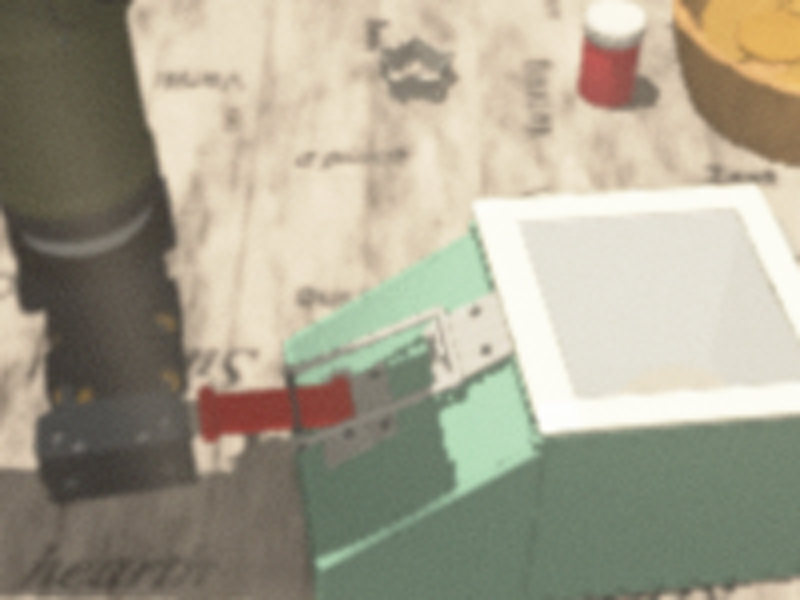

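View pics/top7.png

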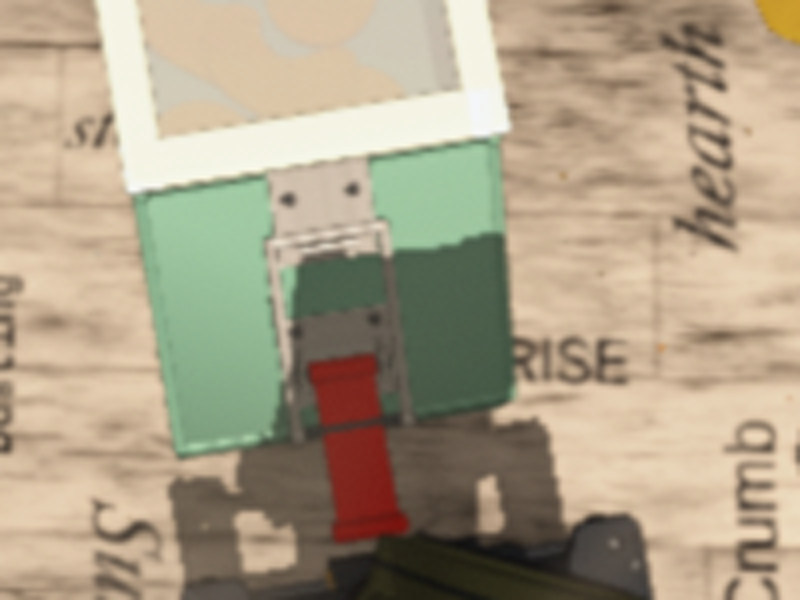

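Run:
```python
from h import *
s=r.get_state();print(s["clock"],s["tool_pos"],s["q"].round(2),s["qd"].round(2)); R=Ro.from_quat(s["eef_rot"]);print(R.as_matrix().round(3)); print("fingertip",s["tool_pos"]+R.apply([0,.166,0]))
```

```text
5.7 [0.46612298 0.00863329 0.23725627] [ 0.02  0.8  -0.22  2.2   1.18  0.19  0.45] [-0.03 -0.02  0.04 -0.03 -0.23 -0.05  0.22]
[[ 0.981  0.078 -0.176]
 [ 0.177 -0.008  0.984]
 [ 0.075 -0.997 -0.022]]
fingertip [0.4790163  0.00727218 0.07176334]
```

Run:
```python
from h import *
plan([.475,.013,.166+.15],target_R(0))
plan([.475,.013,.166+.15],target_R(-.1))
```

```text
d(share) [ 0.0154 -0.0778  0.001 ] w(share of45) [0.027 0.015 0.096] |d| 0.079 |w| 4.5
d(share) [ 0.0154 -0.0778  0.001 ] w(share of45) [0.028 0.013 0.223] |d| 0.079 |w| 10.1
```

arm_command:
  deltas:
    - {"dx": -0.005,"dy": -0.01,"dz": 0,"wx": 0,"wy": 0,"wz": 0.03}
    - {"dx": -0.005,"dy": -0.025,"dz": 0,"wx": 0.01,"wy": 0.005,"wz": 0.06}
    - {"dx": 0,"dy": -0.045,"dz": 0,"wx": 0.02,"wy": 0.01,"wz": 0.08}
    - {"dx": 0.005,"dy": -0.06,"dz": 0,"wx": 0.027,"wy": 0.015,"wz": 0.096}
    - {"dx": 0.01,"dy": -0.078,"dz": 0,"wx": 0.027,"wy": 0.015,"wz": 0.096}

```text
clock: 6.2
tool_pos: [0.4705, 0.0118, 0.3174]
eef_rot: [-0.704, -0.058, 0.058, 0.706]
contact_force: [0.9, -0.4, 0.0]
opening: 0.003
```

Run:
```python
from h import *
import cv2
s=r.get_state();print(s["clock"],s["tool_pos"],s["q"].round(2),s["qd"].round(2)); R=Ro.from_quat(s["eef_rot"]);print(R.as_matrix().round(3)); print("fingertip",s["tool_pos"]+R.apply([0,.166,0]))
for n in("side","top"):
  a=r.snapshot(n)[:,:,::-1]
  a=a[170:320,200:400] if n=="side" else a[120:270,230:430]
  cv2.imwrite(f"pics/{n}8.png",cv2.resize(a,None,fx=4,fy=4,interpolation=2))
```

```text
6.2 [0.47051907 0.01182108 0.31735382] [ 0.26  0.7  -0.62  2.09  0.75  0.58  0.84] [ 0.25 -0.25 -0.42 -0.24 -0.49  0.53  0.45]
[[ 0.987  0.    -0.164]
 [ 0.164  0.003  0.987]
 [ 0.001 -1.     0.003]]
fingertip [0.47054495 0.01235749 0.15135469]
```

View pics/side8.png

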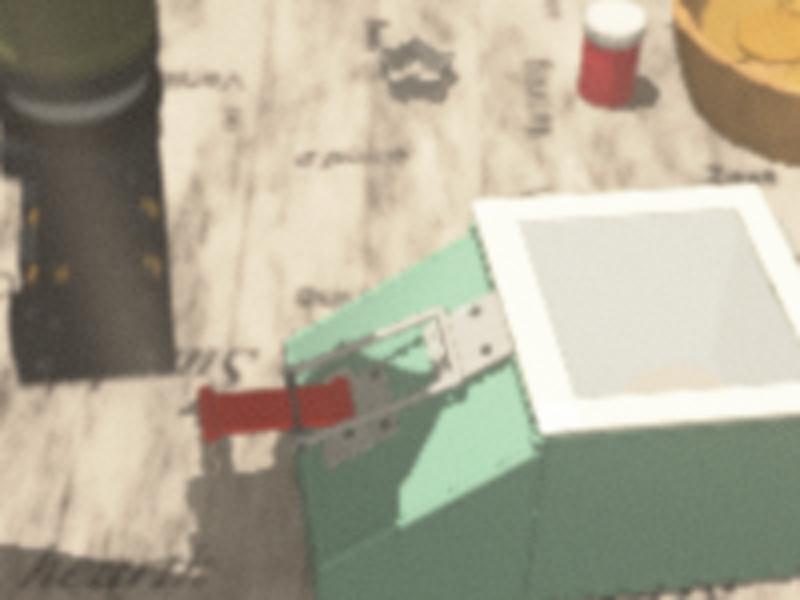

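View pics/top8.png

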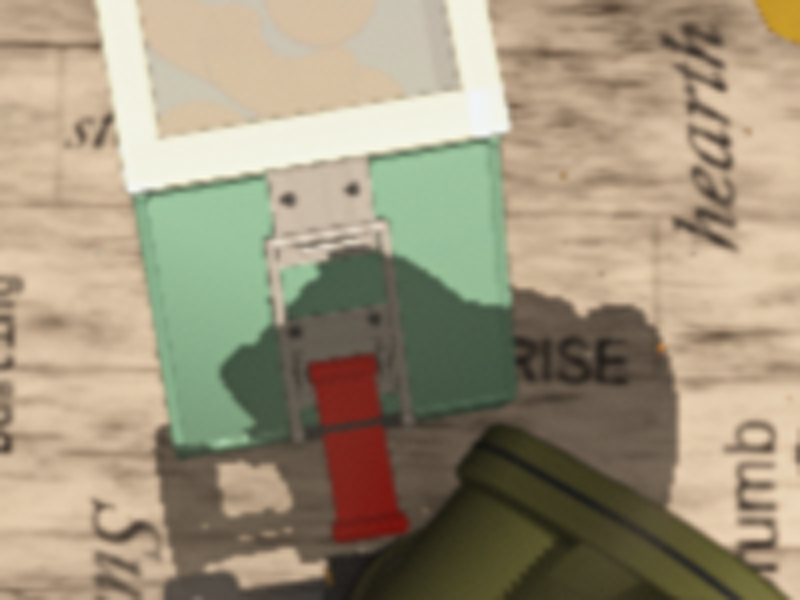

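```bash
python3 - <<'E'
from h import *
S=lambda u,v:("side",(200+u/4-.4,170+v/4-.4))
T=lambda u,v:("top",(230+u/4-.4,120+v/4-.4))
t=tri([S(209,413),T(370,526)]);print("tip",t)
print(tri([S(441,316),T(270,241)]),tri([S(447,378),T(388,225)]))
E
python3 press.py 20,0 10,0 0,0
```

```text
tip (array([0.5169, 0.0203, 0.0863]), [0.0004, 0.0004])
(array([0.6386, 0.0673, 0.1178]), [0.0004, 0.0004]) (array([0.643 , 0.0163, 0.1258]), [0.0025, 0.0025])
6.3 [0.47150176 0.01219426 0.31839876] [ 0.5 -0.5 -0.1]
d(share) [0.0459 0.038  0.0008] w(share of45) [-0.003 -0.002  0.008] |d| 0.06 |w| 0.4
d(share) [0.0425 0.0506 0.0008] w(share of45) [-0.003 -0.002  0.008] |d| 0.066 |w| 0.4
d(share) [0.0412 0.0637 0.0007] w(share of45) [-0.003 -0.002  0.008] |d| 0.076 |w| 0.4
```

arm_command:
  deltas:
    - {"dx": 0.015,"dy": 0,"dz": 0,"wx": 0,"wy": 0,"wz": 0.005}
    - {"dx": 0.03,"dy": 0.01,"dz": 0,"wx": 0,"wy": 0,"wz": 0.008}
    - {"dx": 0.042,"dy": 0.025,"dz": 0,"wx": 0,"wy": 0,"wz": 0.008}
    - {"dx": 0.042,"dy": 0.04,"dz": 0,"wx": 0,"wy": 0,"wz": 0.008}
    - {"dx": 0.042,"dy": 0.05,"dz": 0,"wx": 0,"wy": 0,"wz": 0.008}

```text
clock: 6.8
tool_pos: [0.5116, 0.0187, 0.2651]
eef_rot: [-0.705, -0.056, 0.061, 0.705]
contact_force: [-0.5, 0.6, -0.6]
opening: 0.002
```

```bash
python3 press.py 0,0 -8,0 -16,0 -24,0 -30,0 -36,0 -40,0 -44,0
python3 - <<'E'
from h import *
s=r.get_state();print(s["q"].round(2),s["qd"].round(2))
E
```

```text
6.8 [0.51160697 0.01867434 0.26506601] [-0.5  0.6 -0.6]
d(share) [0.0011 0.0101 0.0011] w(share of45) [-0.001 -0.001 -0.008] |d| 0.01 |w| 0.4
d(share) [0.0019 0.0205 0.0011] w(share of45) [-0.001 -0.001 -0.008] |d| 0.021 |w| 0.4
d(share) [0.0041 0.0307 0.001 ] w(share of45) [-0.001 -0.001 -0.008] |d| 0.031 |w| 0.4
d(share) [0.0078 0.0405 0.001 ] w(share of45) [-0.001 -0.001 -0.008] |d| 0.041 |w| 0.4
d(share) [0.0114 0.0475 0.001 ] w(share of45) [-0.001 -0.001 -0.008] |d| 0.049 |w| 0.4
d(share) [0.0157 0.0541 0.001 ] w(share of45) [-0.001 -0.001 -0.008] |d| 0.056 |w| 0.4
d(share) [0.0189 0.0582 0.001 ] w(share of45) [-0.001 -0.001 -0.008] |d| 0.061 |w| 0.4
d(share) [0.0225 0.062  0.001 ] w(share of45) [-0.001 -0.001 -0.008] |d| 0.066 |w| 0.4
[ 0.2   0.82 -0.55  2.    0.82  0.55  0.8 ] [-0.11  0.14  0.17  0.06  0.21 -0.21 -0.19]
```

q6 stays at 0.55, well clear of the singularity. Press on, slowly.

arm_command:
  deltas:
    - {"dx": 0.001,"dy": 0.006,"dz": 0.001,"wx": 0,"wy": 0,"wz": 0}
    - {"dx": 0.001,"dy": 0.012,"dz": 0.001,"wx": 0,"wy": 0,"wz": 0}
    - {"dx": 0.002,"dy": 0.018,"dz": 0.001,"wx": 0,"wy": 0,"wz": 0}
    - {"dx": 0.003,"dy": 0.024,"dz": 0.001,"wx": 0,"wy": 0,"wz": 0}
    - {"dx": 0.004,"dy": 0.03,"dz": 0.001,"wx": 0,"wy": 0,"wz": 0}

```text
clock: 7.3
tool_pos: [0.5158, 0.0202, 0.2364]
eef_rot: [0.705, 0.057, -0.059, -0.705]
contact_force: [0.1, 0.0, 1.0]
opening: 0.003
```

```bash
python3 press.py -24,0 -30,0 -36,0 -40,0 -44,0
python3 - <<'E'
from h import *
import cv2
s=r.get_state();print(s["q"].round(2),s["qd"].round(2))
for n in("side",):
  a=r.snapshot(n)[:,:,::-1]
  a=a[170:320,200:400] if n=="side" else a[120:270,230:430]
  cv2.imwrite(f"pics/{n}9.png",cv2.resize(a,None,fx=4,fy=4,interpolation=2))
E
```

```text
7.3 [0.51579486 0.02021297 0.23637678] [0.1 0.  1. ]
d(share) [0.0032 0.0119 0.0002] w(share of45) [-0.    -0.001 -0.004] |d| 0.012 |w| 0.2
d(share) [0.0067 0.0189 0.0002] w(share of45) [-0.    -0.001 -0.004] |d| 0.02 |w| 0.2
d(share) [0.011  0.0254 0.0002] w(share of45) [-0.    -0.001 -0.004] |d| 0.028 |w| 0.2
d(share) [0.0143 0.0295 0.0002] w(share of45) [-0.    -0.001 -0.004] |d| 0.033 |w| 0.2
d(share) [0.0178 0.0334 0.0003] w(share of45) [-0.    -0.001 -0.004] |d| 0.038 |w| 0.2
[ 0.17  0.87 -0.5   2.01  0.88  0.5   0.75] [-0.07  0.1   0.11 -0.01  0.11 -0.11 -0.09]
```

View pics/side9.png

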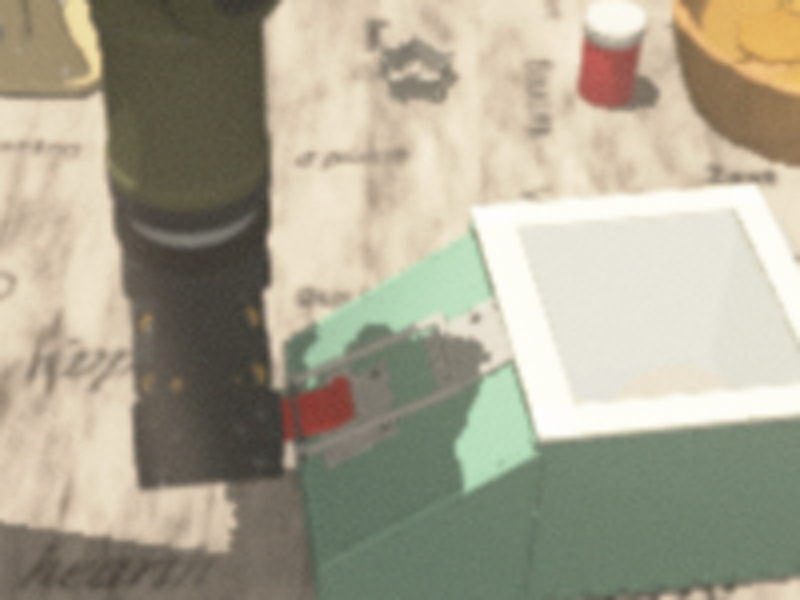

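arm_command:
  deltas:
    - {"dx": 0.002,"dy": 0.006,"dz": 0,"wx": 0,"wy": 0,"wz": 0}
    - {"dx": 0.003,"dy": 0.012,"dz": 0,"wx": 0,"wy": 0,"wz": 0}
    - {"dx": 0.006,"dy": 0.018,"dz": 0,"wx": 0,"wy": 0,"wz": 0}
    - {"dx": 0.008,"dy": 0.023,"dz": 0,"wx": 0,"wy": 0,"wz": 0}
    - {"dx": 0.01,"dy": 0.027,"dz": 0,"wx": 0,"wy": 0,"wz": 0}

```text
clock: 7.85
tool_pos: [0.5257, 0.022, 0.2098]
eef_rot: [0.705, 0.057, -0.059, -0.705]
contact_force: [-7.3, -2.3, 37.2]
opening: 0.005
```

```bash
python3 press.py -36,0 -40,0 -44,0
python3 - <<'E'
from h import *
import cv2
s=r.get_state();print(s["q"].round(2),s["contact_force"])
for n in("side",):
  a=r.snapshot(n)[:,:,::-1]
  a=a[170:320,200:400] if n=="side" else a[120:270,230:430]
  cv2.imwrite(f"pics/{n}10.png",cv2.resize(a,None,fx=4,fy=4,interpolation=2))
E
```

```text
7.85 [0.52571918 0.02202874 0.20979911] [-7.3 -2.3 37.2]
d(share) [ 0.0009 -0.0011  0.0001] w(share of45) [ 0.    -0.001 -0.004] |d| 0.001 |w| 0.2
d(share) [0.0041 0.003  0.0001] w(share of45) [ 0.    -0.001 -0.004] |d| 0.005 |w| 0.2
d(share) [0.0076 0.0069 0.0001] w(share of45) [ 0.    -0.001 -0.004] |d| 0.01 |w| 0.2
[ 0.15  0.92 -0.46  1.98  0.92  0.47  0.72] [-7.34874309 -2.32833902 37.21937685]
```

View pics/side10.png

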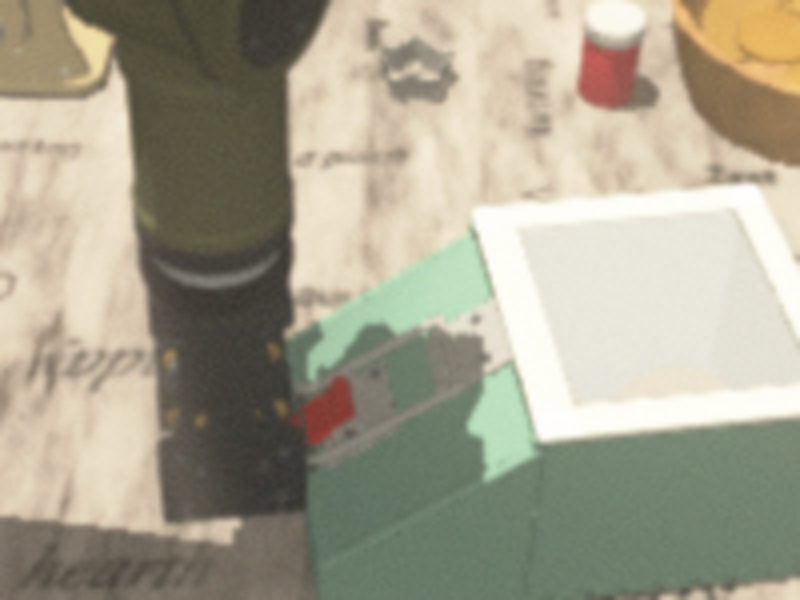

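arm_command:
  deltas:
    - {"dx": 0,"dy": -0.006,"dz": 0,"wx": 0,"wy": 0,"wz": 0}
    - {"dx": -0.01,"dy": -0.02,"dz": 0,"wx": 0,"wy": 0,"wz": 0}
    - {"dx": -0.03,"dy": -0.05,"dz": 0,"wx": 0,"wy": 0,"wz": 0}
    - {"dx": -0.05,"dy": -0.09,"dz": 0,"wx": 0,"wy": 0,"wz": 0}
    - {"dx": -0.07,"dy": -0.13,"dz": 0,"wx": 0,"wy": 0,"wz": 0}

```text
clock: 8.4
tool_pos: [0.4558, 0.0102, 0.3404]
eef_rot: [0.705, 0.056, -0.06, -0.705]
contact_force: [1.2, -1.2, 0.4]
opening: 0.005
```

arm_command:
  deltas:
    - {"dx": 0,"dy": -0.03,"dz": 0.04,"wx": 0,"wy": 0,"wz": 0}
    - {"dx": 0,"dy": -0.06,"dz": 0.08,"wx": 0,"wy": 0,"wz": 0}
    - {"dx": 0,"dy": -0.09,"dz": 0.12,"wx": 0,"wy": 0,"wz": 0}
    - {"dx": 0,"dy": -0.1,"dz": 0.14,"wx": 0,"wy": 0,"wz": 0}
    - {"dx": 0,"dy": -0.1,"dz": 0.14,"wx": 0,"wy": 0,"wz": 0}

```text
clock: 8.9
tool_pos: [0.4337, 0.1518, 0.4416]
eef_rot: [-0.704, -0.06, 0.06, 0.706]
contact_force: [1.2, -1.0, -0.7]
opening: 0.005
```

Run:
```python
from h import *
import cv2
s=r.get_state();print(s["clock"],s["q"].round(2),s["contact_force"])
for n in("side","top"):
  a=r.snapshot(n)[:,:,::-1]
  a=a[170:320,200:400] if n=="side" else a[120:270,230:430]
  cv2.imwrite(f"pics/{n}11.png",cv2.resize(a,None,fx=4,fy=4,interpolation=2))
```

```text
8.9 [ 0.09  0.51 -0.8   1.98  0.48  0.85  0.77] [ 1.18694736 -1.00115759 -0.70230388]
```

View pics/side11.png

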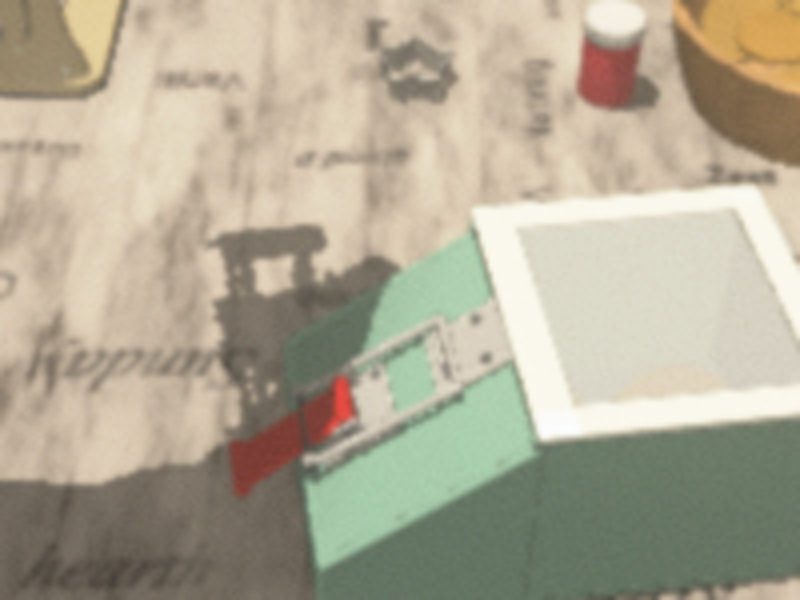

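View pics/top11.png

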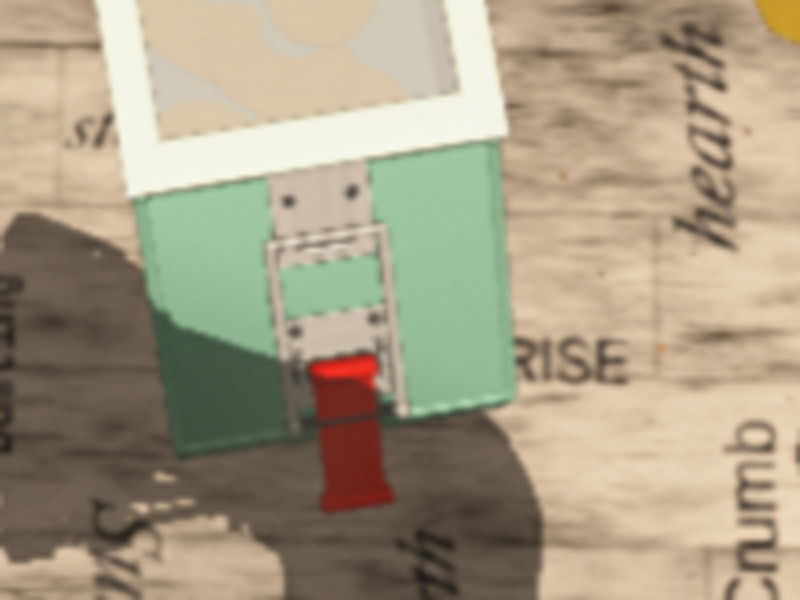

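Run:
```python
from h import *
S=lambda u,v:("side",(200+u/4-.4,170+v/4-.4))
T=lambda u,v:("top",(230+u/4-.4,120+v/4-.4))
t,e=tri([S(240,470),T(358,499)]);print("tip",t,e, "a",np.degrees(np.arcsin((t[2]-.084)/.075)))
print(tri([S(441,320),T(270,241)]),tri([S(448,381),T(388,227)]))
for z in (.037,.043,.055): # tip z checked on each lever angle
  a=np.arcsin((z-.084)/.075); X=np.r_[np.array([.5292,.0227])+(.061-.075*np.cos(a))*F[:2],z]
  print(z,(proj("side",X)-[199.6,169.6])*4,(proj("top",X)-[229.6,119.6])*4)
```

```text
tip [0.5314 0.0224 0.0379] [0.0007, 0.0007] a -37.92770368823301
(array([0.6389, 0.0672, 0.1149]), [0.0006, 0.0006]) (array([0.643 , 0.0162, 0.1236]), [0.0019, 0.0019])
0.037 [239.508609   470.09855222] [356.07447789 496.9405247 ]
0.043 [231.20073453 463.75895815] [358.43979241 505.56343521]
0.055 [218.68175881 450.50800115] [362.46762205 518.11677987]
```

Run:
```python
from plant import r
print(r.finish_job(), r.get_state()["clock"])
```

```text
the job is handed in; nothing more can be done
the job is handed in; nothing more can be done
```

I latched the tub and handed the job in at about 9 s. With closed fingers I pushed the wire loop past upright, and it fell behind the hook while the lever was still up. Then I pressed the red lever down to its stop, backed off and handed in.

**Slip:** halfway through the press I tilted the tool and it ran near a wrist singularity. The fingers slipped off the lever at about level, so I backed off and finished the press with the tool vertical.

**Last checks:**
- **Lever:** the tip measured 38 mm up against 37 mm expected, which is about 38° below level. It stayed down after I let go. The press peaked near 37 N through the fingertips, which I took as the lever reaching its stop.
- **Bar:** it lies directly behind the hook in both views. Its two ends triangulated to 115 mm and 124 mm high, which disagree. The second end had about 2 mm of ray error, so I could not confirm the 6 mm limit exactly.
- **Lid:** it sat visibly lower in the side picture. I did not measure the seat height itself.
- **Robot:** it stood clear of everything, with only about 1 N of sensor noise on the wrist.

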